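# Unlock the seat and slide the column nut home

## Task

The round yellow seat in the metal plate is barred by a sliding steel bolt, which is locked by an R-clip with a red loop. Pull the clip sideways out of the bolt and leave it in the blue tray, draw the bolt all the way back by its black handle, then nudge the big blue hex nut across the plate, never lifting it off the plate, until it drops flat into the seat. Leave the two loose brass parts on the plate where they are.

Things in the scene. Friction and masses are not known exactly. Their poses are not given: they have to be found in the camera images.
- deck: Aluminium plate fixed to the bench, 300 mm (its x) by 500 mm (its y), 18 mm thick, origin at the centre of its underside. At yaw 0 its x points away from the robot, its y to the robot's left. A grey bracket, 53 mm (x) by 40 mm (y), 49 mm tall above the plate, stands on it at plate x 30, y 125 mm; the bolt slides through it.
- seat (a point): Centre of the floor of the round seat in the plate (yellow floor, 110 mm diameter, 10 mm deep, so its floor is 8 mm over the bench); its axes are the plate's.
- nut: Blue hex cap nut, 88 mm across flats, 102 across corners, flat sides 32 mm tall, domed top 45 mm tall in all, 0.3 to 0.65 kg, too wide to grip. Origin at the centre of its underside, z up; flats face its own +x and every 60 degrees. It stands loose on the plate (18 mm over the bench), on the plate's -y side of the seat, and slides when pushed.
- bolt (a joint): Travel of the sliding bolt in m along the plate's +y: 0 = barring the seat, 0.075 = fully drawn back to its stop. A square steel bar 26 mm thick, its axis 26 mm above the plate; about 3 N of friction holds it where it is left. While the clip is in, the clip strikes the bracket after 5 to 10 mm and stops it.
- bolt_grip (a point): Middle of the bolt's upright black handle, a round post 24 mm in diameter and 45 mm tall; this point is 24 mm below its top and 82 mm over the bench; moves with the bolt.
- clip_hole (a point): Centre of the bolt's 9 mm square cross hole when the bolt is closed (44 mm over the bench). The hole runs along the plate's x, straight through the 26 mm bar. The point stays with the plate.
- clip: Loose steel R-clip, 105 mm long, in the upright plane across the bolt. Origin: centre of its red loop (50 mm long, 45 tall, 10 thick along its y: pinch across that from above). x points along its 7 mm straight leg, which lies 10 mm below the origin and ends 80 mm from it; a second arm lies over the bolt. Its loop is on the plate's -x side of the bolt; drawn 55 mm along its -x it is free. May sag a few degrees.
- tray: Blue open tray fixed to the bench, 150 mm (x) by 120 mm (y), 30 mm tall, walls 4 mm, floor 4 to 5 mm thick; origin at the centre of its underside.
- rack: Grey rack of vials fixed to the bench, 130 x 100 mm, 48 mm tall; it stands on the side of the plate where the tray does not. Not to be handled.
- collar: loose brass collar, 52 mm diameter, 14 mm tall, lying on the plate's robot-side margin. A bystander.
- fitting: loose brass fitting, 36 mm diameter, 35 mm tall, standing on the plate's far margin. A bystander.
There are look-alikes about, which are no part of the job. What is shaped like the clip but green or turquoise is not meant.

How it is judged:
On the way, in this order (a step that is already met when the one before it is completed fails the run):
1. the clip is out of the bolt: its loop centre at least 90 mm from the cross hole (distance between clip and clip_hole above 0.09 m), for 0.1 s.
2. the bolt is drawn back by more than 65 mm (value of joint bolt above 0.065 m), for 0.1 s.
3. the nut has dropped flat into the seat (horizontal distance between nut and seat below 0.008 m and z of nut in the frame of seat below 0.003 m and angle between nut's own z axis and vertical below 0.06 rad), for 0.2 s.
At the end, for the whole second after the job is handed in: The nut lies flat on the seat's floor (centre within 8 mm, underside within 3 mm of the floor, tilt under 0.06 rad), the bolt is drawn back more than 65 mm, the clip's loop centre is inside the tray (below 45 mm), and nut and clip are at rest (all of step 3 and x of clip in the frame of tray between -0.07 and 0.07 m and y of clip in the frame of tray between -0.055 and 0.055 m and z of clip in the frame of tray below 0.045 m and value of joint bolt above 0.065 m and linear speed of each of nut, clip below 0.02 m/s); the robot touches nothing.
It fails at once if the nut is lifted: its underside centre is more than 12 mm above the plate (z of nut in the frame of deck above 0.03 m).
It fails at once if the nut is tipped by more than 0.4 rad (angle between nut's own z axis and vertical above 0.4 rad).
It fails at once if a loose brass part is pushed by more than 30 mm (distance of any of collar, fitting from where it was at the start of the episode above 0.03 m).
It also fails if it takes over 72 s, if anything falls off the work surface, if the arm or the gripper's body presses on something with over 40 N, if the wrist force passes 120 N, or if a joint passes its speed limit or range.

## Robot

A 7-joint arm with a two-finger parallel gripper is mounted at the origin on the work surface. World frame = base frame: x ahead of the robot, y to its left, z up, the work surface at z = 0. Lengths are in m, angles in rad, forces in N, time in s.
With the tool pointing down it reaches from about 0.4 to 0.875 m from the base axis. Payload 6.5 kg.
Tool frame: the origin (TCP) lies at the centre of the arm's flange, where the gripper is bolted on; the fingertips stand 173 mm ahead of it and the grasp point (between the pads) lies 155 mm ahead of it; z points along the fingers, y is the direction in which the jaws open and shut (so a half turn about z gives the same grasp; the last joint's range is limited). The gripper opens to 85 mm and grips with 20 to 120 N. Pads are 22 mm wide; open, the fingers measure 114 mm over their backs; the gripper's body (76 mm by 85 mm) begins 54 mm behind the grasp point. The pads swing forward as they close: fully open they stand 13 mm farther back than shut.
Start: joints at [1.159, 0.536, -0.004, 1.538, 0.003, 1.067, -0.071], TCP at [0.22, -0.612, 0.405] pointing down, gripper open.
Joint ranges: [-2.7, 2.7], [-0.37, 2.16], [-1.27, 1.26], [0.24, 2.4], [-1.31, 4.45], [0.19, 1.91], [-2.76, 2.76]. Speed limits (rad/s): [2.39, 2.39, 3.14, 3.14, 3.14, 3.14, 3.14].

## Interface

Orientations are given as a rotation vector (axis times angle).
In Python, from station import r, viewer, workorder gives the robot as it stands.
- The arm moves only by the tool move_arm, never from a script. Its arguments are lists of equal length, an entry for each row: "jaw": the opening in per cent of the stroke, from 0 (shut) to 100 (fully open); "linear": the shift along the tool's x, y, z in cm, a list of three; "turn": the turn, a rotation vector about the tool's x, y, z in rad, a list of three. In form: {"jaw": [jaw, ...], "linear": [[dx, dy, dz], ...], "turn": [[wx, wy, wz], ...]}. A call has 1 to 20 rows; each row shifts and turns the pose as measured when the row begins, along the tool's axes as they then stand; what a row does not reach is not made up. A row lasts 1/12 s, in which the tool goes at most 41.7 mm and 7.16 degrees, less where a joint would pass 70% of its speed; a pose out of reach is approached as far as the arm can. A call with a gripper value outside its range is refused whole. The fingers move at their own pace and stop on an object; "squeeze" is the grip in N (left out, the last holds). Time passes only in rows, so rows that do not move let the fingers close. It gives the time, the measured TCP pose, the force and the opening at its end, in the units of the state.
- r.sense(): the state, without advancing time (a new reading comes with each control period).
- viewer.get_image(name): name is "side" or "top"; returns a dict with "frame" (400x640x3 uint8, red, green, blue), "intrinsics" (3x3 intrinsics, pixels), "D" ([k1, k2, p1, p2, k3] as OpenCV has them; the pictures are not rectified), "extrinsics" (4x4, takes a point from camera to world coordinates). Camera axes: x right, y down, z forward; pixel columns grow to the right and rows downward; lengths in m; the calibration is good to about 2 mm. A picture is of the moment at which its call begins. There is no depth.
- workorder.hand_in(): hands the job in, once; it reports no verdict.
The state is a dict: "time": time; "joint_pos": joint angles; "qvel": joint speeds; "tau": joint torques, N m; "eef_pos": TCP position; "orientation": TCP orientation; "force": force on the tool from outside, world axes, zero at the start; "torque": the same for the moment, N m; "opening": finger opening in m.
Only numpy, scipy, OpenCV 4.12 (cv2) and the standard library are available. Lean on these libraries where they do the work, as an engineer would, in place of code of your own. Each camera call takes 0.05 s, during which the arm holds its last target.

## Working session

There is one attempt and no reset: what is moved stays moved. The work goes in short steps, Python scripts to look and compute and a tool call to move; the robot and the scene stay as the last step left them, time stands still between calls to the robot, and variables do not carry over. Pictures are saved under pics/ and viewed, and the job is handed in when it is done.

Besides the shell and the picture viewer there is one more tool, called after "Emit:" as name(argument=value, ...) on one line, values as JSON. move_arm: Moves the arm, as the interface text tells. Its arguments: {"type":"object","properties":{"jaw":{"type":"array","items":{"type":"number"}},"linear":{"type":"array","items":{"type":"array","items":{"type":"number"}}},"turn":{"type":"array","items":{"type":"array","items":{"type":"number"}}},"squeeze":{"type":"number"}},"required":["jaw","linear","turn"]}

```bash
ls; mkdir -p pics
python3 - <<'E'
from station import r, viewer, workorder
import cv2,numpy as np,json,pickle
s=r.sense()
for k,v in s.items(): print(k,v)
for n in ("side","top"):
    d=viewer.get_image(n); cv2.imwrite(f"pics/{n}0.png",d["frame"][:,:,::-1]); print(n,d["intrinsics"],d["D"],d["extrinsics"])
    pickle.dump(d,open(f"{n}0.pkl","wb"))
E
```

```text
pics
time 0.0
joint_pos [ 1.15879027  0.53717366 -0.00442612  1.53887203  0.00257776  1.06725735
 -0.0711987 ]
qvel [ 0.00023253 -0.00076909  0.00061489  0.00173899  0.00049624 -0.00089639
 -0.0006571 ]
tau [ 5.41851364e-05 -5.83401418e+01  1.04900088e+00 -2.59103626e+01
  1.23418137e-02  9.49698966e-03 -1.58114852e-05]
eef_pos [ 0.22021144 -0.61121594  0.4038085 ]
orientation [-3.09310417e+00 -5.40283489e-01  6.32871756e-04]
force [ 0.37112703 -0.13938049  0.08200681]
torque [-0.04873094  0.01096606  0.02056679]
opening 0.08565515977107545
side [[362.68228038   0.         319.6591156 ]
 [  0.         362.68228038 206.81361798]
 [  0.           0.           1.        ]] [-0.05432687  0.          0.          0.          0.        ] [[ 0.99563532 -0.04799969  0.08003964  0.39412498]
 [-0.09327381 -0.54126314  0.83566393 -0.74545364]
 [ 0.0032109  -0.83948213 -0.54337782  0.58117231]
 [ 0.          0.          0.          1.        ]]
top [[445.93194061   0.         327.84422408]
 [  0.         445.93194061 193.39205057]
 [  0.           0.           1.        ]] [-0.07945828  0.          0.          0.          0.        ] [[ 0.00829329 -0.99188483  0.12686884  0.32715829]
 [-0.99972927 -0.01098258 -0.0205126   0.01022153]
 [ 0.02173948 -0.12666437 -0.99170738  1.23538101]
 [ 0.          0.          0.          1.        ]]
```

View pics/side0.png

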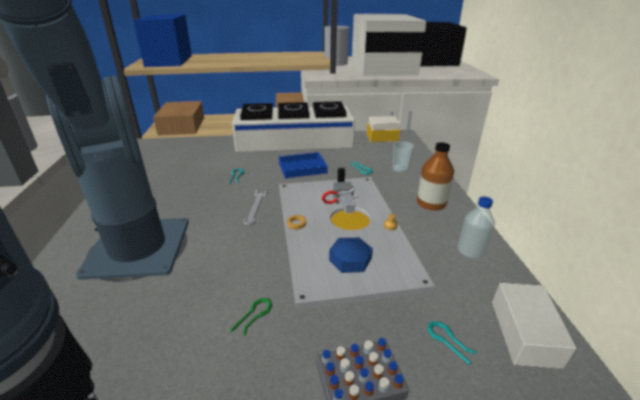

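View pics/top0.png

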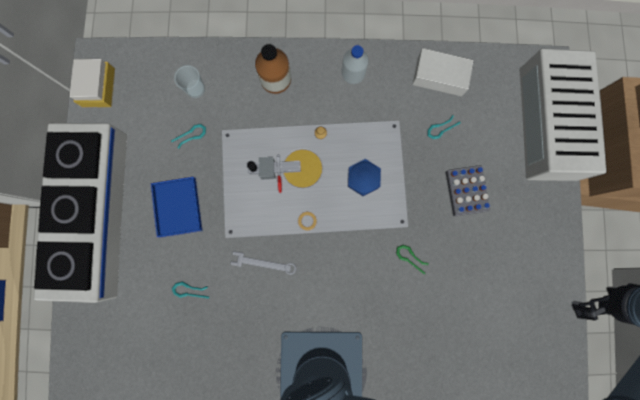

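Top view: the red-loop clip is at (280,184), in the bolt. Its look-alikes are the green clip (410,258) and the turquoise ones (190,290), (190,133), (443,127). In the side view the red loop is at (331,198). I choose the red one and will check it in a close crop.

Run:
```python
import cv2
t=cv2.imread("pics/top0.png");s=cv2.imread("pics/side0.png")
cv2.imwrite("pics/topc.png",cv2.resize(t[115:245,215:415],None,fx=4,fy=4,interpolation=cv2.INTER_CUBIC))
cv2.imwrite("pics/topc2.png",cv2.resize(t[140:205,230:330],None,fx=8,fy=8,interpolation=cv2.INTER_CUBIC))
cv2.imwrite("pics/sidec.png",cv2.resize(s[140:240,270:410],None,fx=5.7,fy=5.7,interpolation=cv2.INTER_CUBIC))
```

```text
(no output)
```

View pics/topc.png

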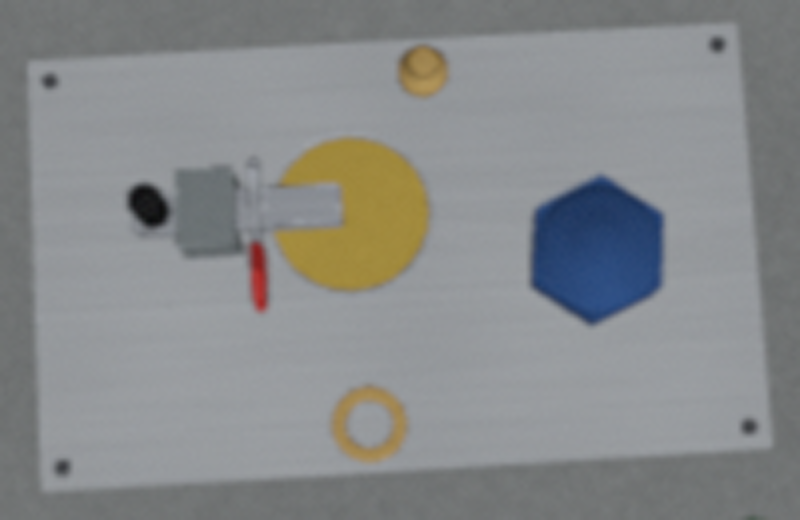

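View pics/topc2.png

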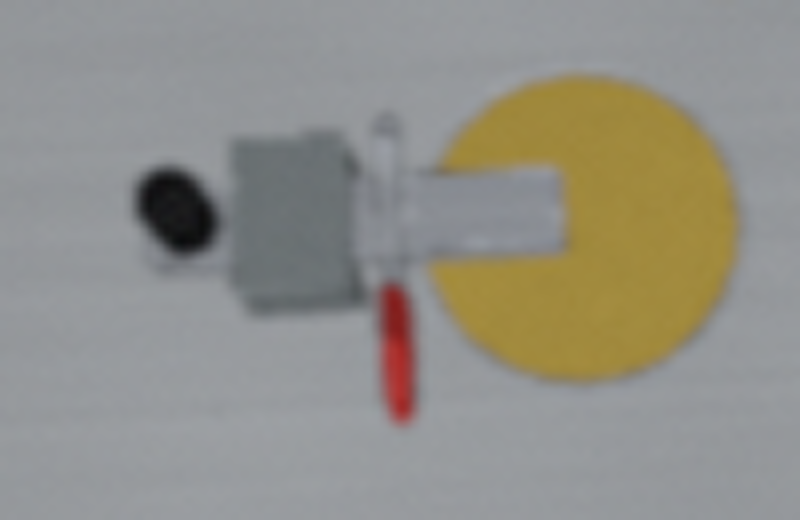

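View pics/sidec.png

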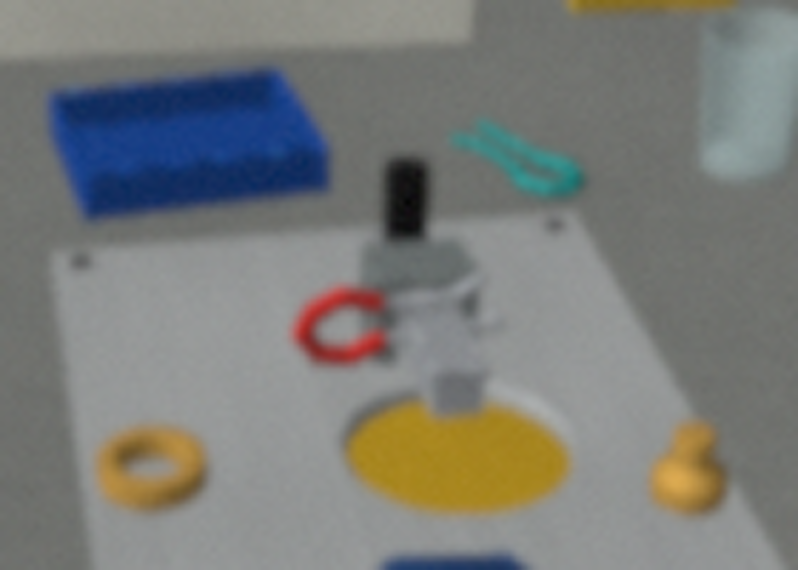

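```bash
cat > h.py <<'E'
import cv2,numpy as np,pickle
from scipy.spatial.transform import Rotation as R
def ray(d,px):
    p=cv2.undistortPoints(np.array([[px]],float),d["intrinsics"],np.array(d["D"]))[0,0]
    E=np.array(d["extrinsics"]); return E[:3,3],E[:3,:3]@np.array([p[0],p[1],1])
def onz(d,px,z):
    o,v=ray(d,px); return o+v*(z-o[2])/v[2]
def proj(d,P):
    E=np.linalg.inv(np.array(d["extrinsics"])); 
    return cv2.projectPoints(np.array(P,float).reshape(-1,1,3),cv2.Rodrigues(E[:3,:3])[0],E[:3,3],d["intrinsics"],np.array(d["D"]))[0][:,0]
def crop(c,f,x0,y0): return ((c[0]+.5)/f-.5+x0,(c[1]+.5)/f-.5+y0)
def tri(a,b):
    (o1,v1),(o2,v2)=a,b
    M=np.stack([v1,-v2],1); t=np.linalg.lstsq(M,o2-o1,rcond=None)[0]
    p,q=o1+v1*t[0],o2+v2*t[1]; return (p+q)/2,np.linalg.norm(p-q)
E
python3 - <<'E'
from h import *
np.set_printoptions(precision=4,suppress=True)
t=pickle.load(open("top0.pkl","rb"));s=pickle.load(open("side0.pkl","rb"))
c4=lambda c:crop(c,4,215,115); c8=lambda c:crop(c,8,230,140)
C=np.array([onz(t,c4(p),.018) for p in [(28,60),(738,23),(772,447),(42,492)]]);print(C)
c=C.mean(0)[:2]; ey=(C[0]+C[3]-C[1]-C[2])[:2]; yaw=np.arctan2(-ey[0],ey[1])
ex=(C[0]+C[1]-C[2]-C[3])[:2]; print(c,yaw,np.arctan2(ex[1],ex[0]))
seat=onz(t,c4((352,214)),.008); print("seat",seat)
N=np.array([onz(t,c4(p),.05) for p in [(601,175),(663,212),(663,290),(592,325),(531,288),(532,211)]]);
n=N.mean(0)
print("nut",n,[np.linalg.norm(p-n) for p in N],[np.degrees(np.arctan2(*(p-n)[1::-1])) for p in N])
for z in(.054,):print("loop",onz(t,c8((392,285)),z),onz(t,c8((402,423)),z))
print("handle top",onz(t,c8((162,198)),.106))
print("fit",onz(t,c4((423,72)),.03),"collar",onz(t,c4((369,424)),.03))
cs=lambda c:crop(c,5.7,270,140)
# loop outer-left tip triangulate
print(tri(ray(t,c8((402,423))),ray(s,cs((297,333)))))
for p in [(152,182),(195,178),(202,228),(157,236)]: print("tray",onz(t,p,.03))
cR=np.array([np.cos(yaw),np.sin(yaw)]);cY=np.array([-cR[1],cR[0]])
print("bracket",c+.03*cR+.125*cY, "seat local",(seat[:2]-c)@cR,(seat[:2]-c)@cY,"nut local",(n[:2]-c)@cR,(n[:2]-c)@cY)
E
```

```text
[[ 0.66    0.2847  0.018 ]
 [ 0.6937 -0.2153  0.018 ]
 [ 0.394  -0.2348  0.018 ]
 [ 0.3586  0.2633  0.018 ]]
[0.5266 0.0245] 0.06915483235631505 0.06805488962864115
seat [0.5546 0.0559 0.008 ]
nut [ 0.5242 -0.1113  0.05  ] [np.float64(0.05165806639055671), np.float64(0.052185394749062496), np.float64(0.05193950792997292), np.float64(0.05119492752443192), np.float64(0.05186266435664903), np.float64(0.0512240581030651)] [np.float64(-3.113632003159156), np.float64(-59.33758994582665), np.float64(-121.05267109235581), np.float64(176.04284284014258), np.float64(120.68241438160723), np.float64(59.32378111845962)]
loop [0.526  0.1184 0.054 ] [0.4794 0.114  0.054 ]
handle top [0.5448 0.1883 0.106 ]
fit [0.6513 0.0074 0.03  ] collar [0.4065 0.0414 0.03  ]
(array([0.481 , 0.1142, 0.051 ]), np.float64(0.0022557172563873423))
tray [0.5075 0.4685 0.03  ]
tray [0.5198 0.3497 0.03  ]
tray [0.3834 0.3245 0.03  ]
tray [0.3601 0.4464 0.03  ]
bracket [0.5479 0.1513] seat local 0.030062761698186558 0.02939313197994944 nut local -0.011777140577844021 -0.13526741909995552
```

Crop check: the red loop at crop8 (392..402, 283..423) sits on the bolt right next to the bracket, with steel arms across the bolt, so this is the target. The deck, seat, nut and tray fits agree with the given dimensions.

```bash
cat >> h.py <<'E'
def plan(x,y,z,yaw=None):
    from station import r
    s=r.sense(); Rm=R.from_rotvec(s["orientation"]).as_matrix(); p=np.array(s["eef_pos"])
    cy=np.arctan2(Rm[1,0],Rm[0,0]); tz=0
    if yaw is not None:
        tz=-((yaw-cy+np.pi)%(2*np.pi)-np.pi)
        tl=Rm.T@np.array([0,0,-1]); 
        print("turn z",round(tz,4),"tilt fix(tool)",np.round(np.cross([0,0,1],tl),4))
        Rm=R.from_euler('z',yaw).as_matrix()@np.diag([1,-1,-1])
    d=Rm.T@(np.array([x,y,z])-p)*100
    print("t",round(s["time"],2),"pos",np.round(p,4),"yaw",round(cy,4),"shift cm after turn",np.round(d,2),"n>=",np.linalg.norm(d)/4.1,"F",np.round(s["force"],1),"open",round(s["opening"],4)); return d
E
python3 -c "
from h import *
plan(.494,.115,.32,.075)"
```

```text
turn z 0.2708 tilt fix(tool) [-0.0016  0.0001  0.    ]
t 0.1 pos [ 0.2202 -0.6112  0.4039] yaw 0.3458 shift cm after turn [ 32.74 -70.37   8.39] n>= 19.040537125559005 F [-0.3  0.2  1. ] open 0.0856
```

Emit:
move_arm(jaw=[100,100,100,100,100,100,100,100,100,100,100,100,100,100,100,100,100,100,100,100], linear=[[0,0,0],[0,0,0],[0,0,0],[1.6,-3.5,0],[1.6,-3.5,0],[1.6,-3.5,0],[1.6,-3.5,0],[1.6,-3.5,0],[1.6,-3.5,0],[1.6,-3.5,0],[1.6,-3.5,0],[1.6,-3.5,0],[1.6,-3.5,0],[1.6,-3.5,0],[1.6,-3.5,0],[1.6,-3.5,0],[1.6,-3.5,0],[1.6,-3.5,0],[1.6,-3.5,0],[1.6,-3.5,0]], turn=[[0,0,0.09],[0,0,0.09],[0,0,0.09],[0,0,0],[0,0,0],[0,0,0],[0,0,0],[0,0,0],[0,0,0],[0,0,0],[0,0,0],[0,0,0],[0,0,0],[0,0,0],[0,0,0],[0,0,0],[0,0,0],[0,0,0],[0,0,0],[0,0,0]], squeeze=50)

```text
time: 1.77
eef_pos: [0.4583, 0.0203, 0.3976]
orientation: [-3.139, -0.07, 0.015]
force: [1.1, -1.5, 0.3]
opening: 0.0855
```

```bash
python3 -c "
from h import *
plan(.494,.115,.32,.075)"
```

```text
turn z -0.0302 tilt fix(tool) [-0.002   0.0092  0.    ]
t 1.77 pos [0.4583 0.0203 0.3976] yaw 0.0448 shift cm after turn [ 4.27 -9.18  7.76] n>= 3.1111622651126525 F [ 1.1 -1.5  0.3] open 0.0855
```

Emit:
move_arm(jaw=[60,60,60,50,50,50], linear=[[0,0,0],[1.3,-2.8,2],[1.3,-2.8,2],[1.3,-2.8,2],[0.5,-0.9,1.5],[0,0,0]], turn=[[0,0.009,-0.03],[0,0,0],[0,0,0],[0,0,0],[0,0,0],[0,0,0]])

```text
time: 2.27
eef_pos: [0.4974, 0.1287, 0.3218]
orientation: [-3.131, -0.141, -0.01]
force: [-1.6, -0.4, -0.2]
opening: 0.0429
```

```bash
python3 -c "
from h import *
plan(.494,.115,.203,.075)
from station import viewer
d=viewer.get_image('side');cv2.imwrite('pics/s1.png',cv2.resize(d['frame'][100:260,230:430,::-1],None,fx=4,fy=3.7))"
```

```text
turn z 0.015 tilt fix(tool) [-0.0068 -0.0066  0.    ]
t 2.27 pos [0.4974 0.1287 0.3218] yaw 0.09 shift cm after turn [-0.44  1.34 11.88] n>= 2.9185358789024116 F [-1.6 -0.4 -0.2] open 0.0429
```

View pics/s1.png

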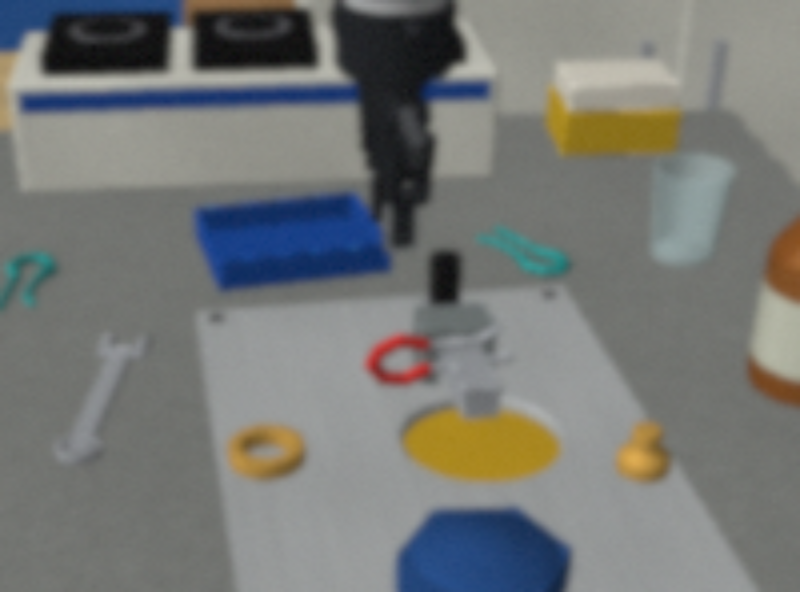

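The picture shows the narrowed fingers at (400,240), above and behind the red loop at (400,360), as expected. Next I correct the xy position and then descend.

Emit:
move_arm(jaw=[50,50,50,50,50,50], linear=[[-0.4,1.3,0],[0,0,2],[0,0,2],[0,0,2],[0,0,1],[0,0,0]], turn=[[-0.007,-0.007,0.015],[0,0,0],[0,0,0],[0,0,0],[0,0,0],[0,0,0]])

```text
time: 2.82
eef_pos: [0.495, 0.1016, 0.2564]
orientation: [3.132, 0.094, 0.008]
force: [-0.7, -0.3, 0.2]
opening: 0.0428
```

```bash
python3 -c "
from h import *
plan(.494,.115,.203,.075)"
```

```text
turn z -0.015 tilt fix(tool) [ 0.008  -0.0047  0.    ]
t 2.82 pos [0.495  0.1016 0.2564] yaw 0.06 shift cm after turn [ 0.   -1.34  5.34] n>= 1.343535927491928 F [-0.7 -0.3  0.2] open 0.0428
```

Emit:
move_arm(jaw=[50,50,50], linear=[[0,-0.7,0],[0,0,0],[0,0,0]], turn=[[0.004,-0.002,-0.008],[0,0,0],[0,0,0]])

```text
time: 3.07
eef_pos: [0.4951, 0.1061, 0.2591]
orientation: [3.135, 0.1, 0.007]
force: [0.0, -0.9, -0.6]
opening: 0.0429
```

```bash
python3 -c "
from h import *
plan(.494,.115,.203,.075)"
```

```text
turn z -0.011 tilt fix(tool) [ 0.0053 -0.0045  0.    ]
t 3.07 pos [0.4951 0.1061 0.2591] yaw 0.064 shift cm after turn [-0.05 -0.9   5.61] n>= 1.3853934450059129 F [ 0.  -0.9 -0.6] open 0.0429
```

Emit:
move_arm(jaw=[50,50,50,50], linear=[[0,-0.8,0.5],[0,0,0.7],[0,0,0.3],[0,0,0]], turn=[[0.005,-0.004,-0.01],[0,0,0],[0,0,0],[0,0,0]])

```text
time: 3.4
eef_pos: [0.4957, 0.1157, 0.2453]
orientation: [-3.138, -0.119, -0.008]
force: [-0.3, -0.6, -0.5]
opening: 0.0429
```

```bash
python3 -c "
from h import *
plan(.494,.115,.203,.075)"
```

```text
turn z 0.0009 tilt fix(tool) [-0.0015 -0.0051  0.    ]
t 3.4 pos [0.4957 0.1157 0.2453] yaw 0.0759 shift cm after turn [-0.17  0.06  4.23] n>= 1.0321745357998358 F [-0.3 -0.6 -0.5] open 0.0429
```

Emit:
move_arm(jaw=[50,50,50,50,50], linear=[[-0.1,0,1],[0,0,1.2],[0,0,1.2],[0,0,0.6],[0,0,0]], turn=[[0,-0.004,0],[0,0,0],[0,0,0],[0,0,0],[0,0,0]])

```text
time: 3.82
eef_pos: [0.4943, 0.1158, 0.2005]
orientation: [-3.138, -0.12, 0.001]
force: [-0.0, -0.2, 0.4]
opening: 0.0428
```

```bash
python3 -c "
from h import *
plan(.494,.115,.203,.075)
from station import viewer
d=viewer.get_image('side');cv2.imwrite('pics/s2.png',cv2.resize(d['frame'][130:230,270:390,::-1],None,fx=6,fy=6,interpolation=2))
d=viewer.get_image('top');cv2.imwrite('pics/t2.png',cv2.resize(d['frame'][130:220,220:340,::-1],None,fx=6,fy=6,interpolation=2))
"
```

```text
turn z 0.0015 tilt fix(tool) [-0.0011  0.0006  0.    ]
t 3.82 pos [0.4943 0.1158 0.2005] yaw 0.0765 shift cm after turn [-0.03  0.07 -0.25] n>= 0.06478014718462265 F [-0.  -0.2  0.4] open 0.0428
```

View pics/s2.png

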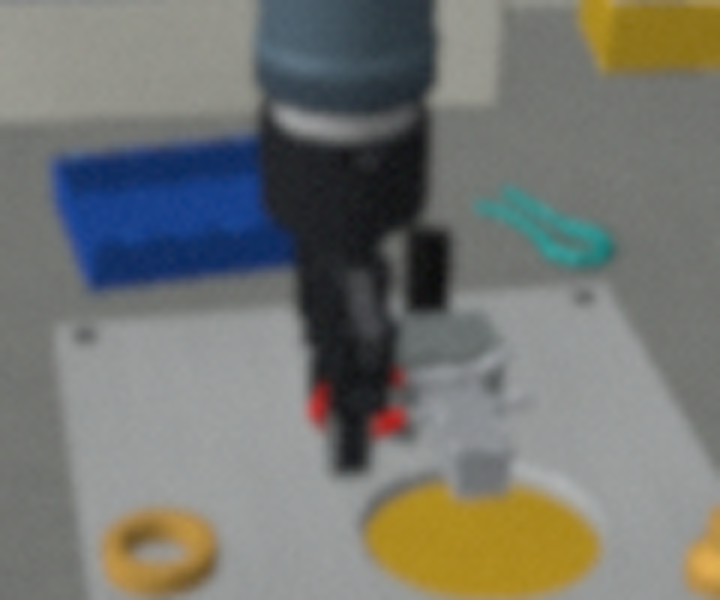

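The front finger at (350,440) covers the middle of the red loop, whose ends show at (318,405) and (390,420). The loop is between the jaws, so I close.

Emit:
move_arm(jaw=[0,0,0,0,0,0], linear=[[0,0,0],[0,0,0],[0,0,0],[0,0,0],[0,0,0],[0,0,0]], turn=[[0,0,0],[0,0,0],[0,0,0],[0,0,0],[0,0,0],[0,0,0]], squeeze=60)

```text
time: 4.42
eef_pos: [0.495, 0.1159, 0.2029]
orientation: [-3.137, -0.12, -0.004]
force: [0.2, 1.3, -3.6]
opening: 0.0087
```

Emit:
move_arm(jaw=[0,0,0,0,0,0,0,0], linear=[[-0.6,0,0],[-1,0,0],[-1,0,0],[-1,0,0],[-1,0,0],[-1,0,0],[-0.6,0,0],[0,0,0]], turn=[[0,0,0],[0,0,0],[0,0,0],[0,0,0],[0,0,0],[0,0,0],[0,0,0],[0,0,0]])

```text
time: 5.08
eef_pos: [0.4356, 0.1106, 0.2026]
orientation: [-3.133, -0.113, -0.027]
force: [-0.4, -0.2, -0.5]
opening: 0.0085
```

```bash
python3 -c "
from h import *
plan(.43,.11,.203,.075)
from station import viewer
d=viewer.get_image('side');cv2.imwrite('pics/s3.png',cv2.resize(d['frame'][130:230,270:390,::-1],None,fx=6,fy=6,interpolation=2))
"
```

```text
turn z -0.0029 tilt fix(tool) [-0.0057 -0.0176  0.    ]
t 5.08 pos [0.4356 0.1106 0.2026] yaw 0.0721 shift cm after turn [-0.57  0.02 -0.04] n>= 0.13837258351056572 F [-0.4 -0.2 -0.5] open 0.0085
```

View pics/s3.png

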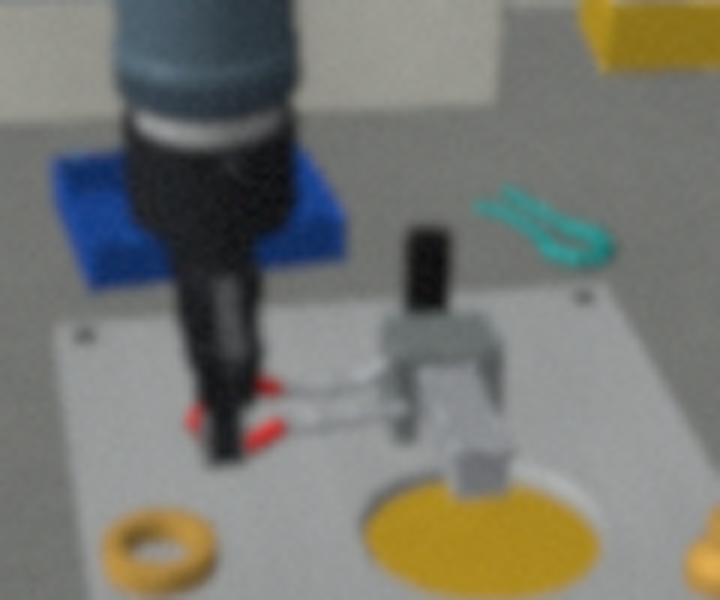

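The clip is held with its legs out to (405,410), the leg tip just at the bar. I'll pull a little more, then raise it.

Emit:
move_arm(jaw=[0,0,0,0,0,0,0,0,0], linear=[[-1,0,0],[-1,0,0],[-0.5,0,0],[0,0,-1],[0,0,-2],[0,0,-3],[0,0,-3],[0,0,-2],[0,0,0]], turn=[[0,-0.01,0],[0,0,0],[0,0,0],[0,0,0],[0,0,0],[0,0,0],[0,0,0],[0,0,0],[0,0,0]])

```text
time: 5.88
eef_pos: [0.4067, 0.1086, 0.3193]
orientation: [-3.134, -0.118, -0.006]
force: [1.6, 0.6, -0.3]
opening: 0.0086
```

```bash
python3 -c "
from h import *
# loop centre wanted at tray local (-.028,0); grasp 10 mm further back
a=.164; g=np.array([.443,.397])+(-.038)*np.array([np.cos(a),np.sin(a)]); print(g)
plan(g[0],g[1],.30,a)
from station import viewer
d=viewer.get_image('side');cv2.imwrite('pics/s4.png',cv2.resize(d['frame'][90:230,230:390,::-1],None,fx=5,fy=4,interpolation=2))
"
```

```text
[0.40550988 0.3907959 ]
turn z -0.0891 tilt fix(tool) [-0.0051 -0.0042  0.    ]
t 5.88 pos [0.4067 0.1086 0.3193] yaw 0.0749 shift cm after turn [  4.49 -27.86   1.93] n>= 6.899729938944336 F [ 1.6  0.6 -0.3] open 0.0086
```

View pics/s4.png

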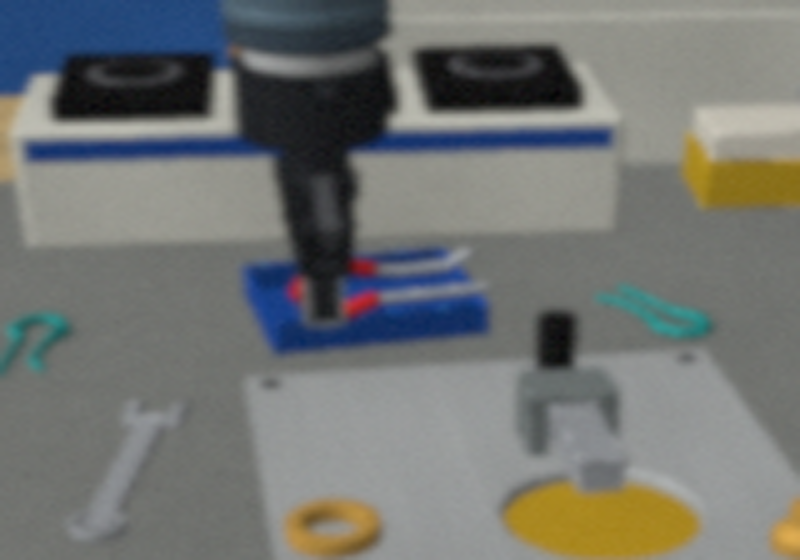

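Emit:
move_arm(jaw=[0,0,0,0,0,0,0,0,0,0,0,0,0], linear=[[0,0,0],[0,0,0],[0.5,-1.5,0],[0.5,-3,0],[0.5,-3.2,0],[0.5,-3.2,0],[0.5,-3.2,0],[0.5,-3.2,0],[0.5,-3.2,0.5],[0.4,-3,0.5],[0.3,-2,0.4],[0,-0.7,0],[0,0,0]], turn=[[-0.005,-0.004,-0.05],[0,0,-0.03],[0,0,0],[0,0,0],[0,0,0],[0,0,0],[0,0,0],[0,0,0],[0,0,0],[0,0,0],[0,0,0],[0,0,0],[0,0,0]])

```text
time: 7.02
eef_pos: [0.4023, 0.3806, 0.2894]
orientation: [3.122, 0.238, -0.026]
force: [0.1, -0.5, -0.4]
opening: 0.0087
```

```bash
python3 -c "
from h import *
plan(.4055,.391,.18,.164)
from station import viewer
d=viewer.get_image('top');cv2.imwrite('pics/t4.png',cv2.resize(d['frame'][160:260,130:250,::-1],None,fx=6,fy=6,interpolation=2))
"
```

```text
turn z -0.0119 tilt fix(tool) [ 0.0095  0.0171 -0.    ]
t 7.02 pos [0.4023 0.3806 0.2894] yaw 0.1521 shift cm after turn [ 0.49 -0.97 10.94] n>= 2.6819093611915386 F [ 0.1 -0.5 -0.4] open 0.0087
```

View pics/t4.png

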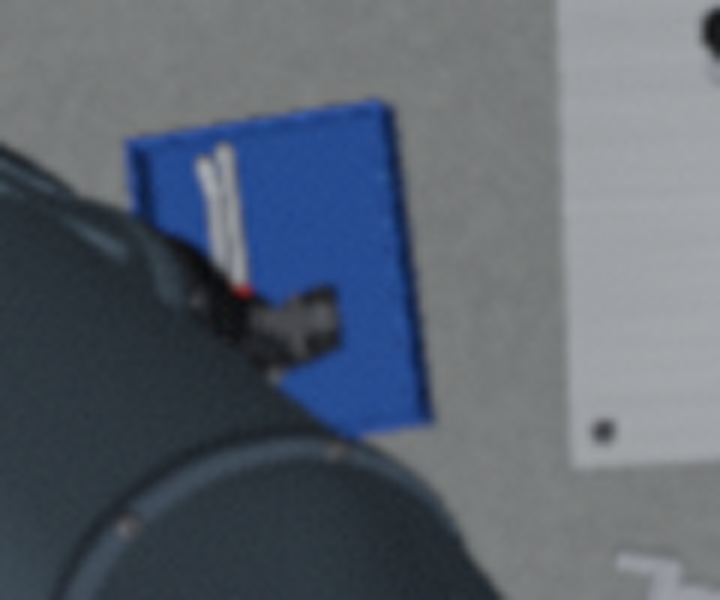

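The clip's legs at (205..235,150..290) lie over the tray, allowing for parallax. Lowering it now.

Emit:
move_arm(jaw=[0,0,0,0,0,0,0,0], linear=[[0.4,-0.7,1],[0,0,2],[0,0,2],[0,0,2],[0,0,1.5],[0,0,0.8],[0,0,0.4],[0,0,0]], turn=[[0.008,0.015,-0.01],[0,0,0],[0,0,0],[0,0,0],[0,0,0],[0,0,0],[0,0,0],[0,0,0]])

```text
time: 7.73
eef_pos: [0.4092, 0.3727, 0.1881]
orientation: [3.12, 0.233, -0.002]
force: [-0.3, -0.1, -0.4]
opening: 0.0087
```

```bash
python3 -c "
from h import *
plan(.4055,.391,.185,.164)
"
```

```text
turn z -0.0148 tilt fix(tool) [ 0.0131  0.0023 -0.    ]
t 7.73 pos [0.4092 0.3727 0.1881] yaw 0.1492 shift cm after turn [-0.07 -1.86  0.31] n>= 0.46076095803855116 F [-0.3 -0.1 -0.4] open 0.0087
```

Emit:
move_arm(jaw=[0,0,0,0,0,30,30,30,30,30,30], linear=[[0,-0.5,0],[0,-0.8,0],[0,-0.5,0],[0,0,0],[0,0,0],[0,0,0],[0,0,0],[0,0,0],[0,0,0],[0,0,0],[0,0,0]], turn=[[0,0,0],[0,0,0],[0,0,0],[0,0,0],[0,0,0],[0,0,0],[0,0,0],[0,0,0],[0,0,0],[0,0,0],[0,0,0]])

```text
time: 8.65
eef_pos: [0.4079, 0.3934, 0.1925]
orientation: [3.124, 0.232, 0.007]
force: [-0.5, -0.6, 0.2]
opening: 0.0258
```

Emit:
move_arm(jaw=[30,30,30,30,30,30], linear=[[0,0,-0.5],[0,0,-1],[0,0,-2],[0,0,-3],[0,0,-3],[0,0,0]], turn=[[0,0,0],[0,0,0],[0,0,0],[0,0,0],[0,0,0],[0,0,0]])

```text
time: 9.15
eef_pos: [0.4068, 0.3936, 0.2926]
orientation: [3.121, 0.233, 0.002]
force: [0.6, 1.1, -0.0]
opening: 0.0255
```

```bash
python3 -c "
from h import *
plan(.405,.35,.32,.069)
from station import viewer
d=viewer.get_image('top');a=cv2.resize(d['frame'][160:260,130:250,::-1],None,fx=4,fy=4,interpolation=2)
d=viewer.get_image('side');b=cv2.resize(d['frame'][130:230,230:330,::-1],None,fx=4,fy=4,interpolation=2)
cv2.imwrite('pics/ts5.png',cv2.resize(np.hstack([a,b]),(800,364)))
"
```

```text
turn z 0.0798 tilt fix(tool) [ 0.0116 -0.0002  0.    ]
t 9.15 pos [0.4068 0.3936 0.2926] yaw 0.1488 shift cm after turn [-0.48  4.33 -2.74] n>= 1.255643936945793 F [ 0.6  1.1 -0. ] open 0.0255
```

View pics/ts5.png

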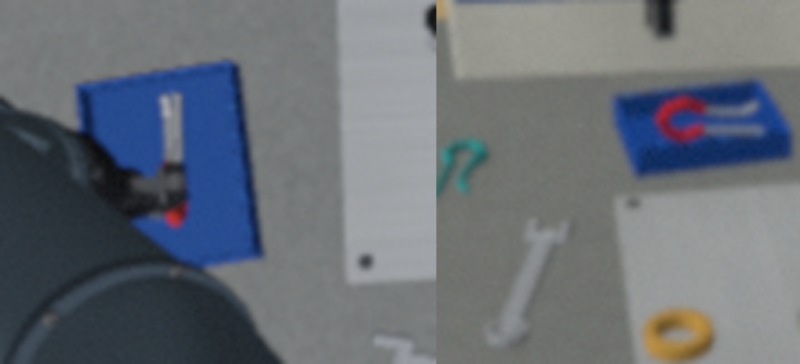

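The clip lies in the tray: in the left half its loop is at (176,215) with the legs up to (170,95), and in the right half the loop is at (683,118). Next is the bolt handle.

```bash
python3 -c "
from h import *
t=pickle.load(open('top0.pkl','rb'));s=pickle.load(open('side0.pkl','rb'))
print(tri(ray(t,crop((162,200),8,230,140)),ray(s,crop((407,168),5.7,270,140))))
plan(.5454,.188,.33,.069)
"
```

```text
(array([0.54536447, 0.18906039, 0.10075735]), np.float64(0.000356641498130053))
turn z 0.0797 tilt fix(tool) [ 0.0149  0.0037 -0.    ]
t 9.25 pos [0.4061 0.3922 0.2887] yaw 0.1487 shift cm after turn [12.49 21.33 -4.13] n>= 6.113070157680737 F [-0.4 -1.1 -1. ] open 0.0256
```

Emit:
move_arm(jaw=[60,60,60,60,60,60,60,60,60,60,60,60], linear=[[0,0,-1.5],[0,0,-1.5],[0,0,-1],[1,2,0],[1.6,2.8,0],[1.7,2.9,0],[1.7,2.9,0],[1.7,2.9,0],[1.7,2.9,0],[1.4,2,0],[0.5,0.6,0],[0,0,0]], turn=[[0.012,0.004,0.04],[0,0,0.03],[0,0,0],[0,0,0],[0,0,0],[0,0,0],[0,0,0],[0,0,0],[0,0,0],[0,0,0],[0,0,0],[0,0,0]])

```text
time: 10.25
eef_pos: [0.5349, 0.2034, 0.3228]
orientation: [3.128, 0.142, -0.021]
force: [0.2, -0.6, 0.4]
opening: 0.0515
```

```bash
python3 -c "
from h import *
plan(.5454,.188,.33,.069)
"
```

```text
turn z 0.0219 tilt fix(tool) [ 0.0097  0.0137 -0.    ]
t 10.25 pos [0.5349 0.2034 0.3228] yaw 0.0909 shift cm after turn [ 0.94  1.61 -0.72] n>= 0.48856995192906866 F [ 0.2 -0.6  0.4] open 0.0515
```

Emit:
move_arm(jaw=[60,60,60,60], linear=[[0.4,0.7,0],[0.3,0.5,0],[0.1,0.2,0],[0,0,0]], turn=[[0.005,0.008,0.012],[0.003,0.003,0.008],[0,0,0],[0,0,0]])

```text
time: 10.58
eef_pos: [0.542, 0.1929, 0.3216]
orientation: [-3.139, -0.118, 0.008]
force: [-0.7, 0.8, -0.3]
opening: 0.0512
```

```bash
python3 -c "
from h import *
plan(.5454,.188,.245,.069)
"
```

```text
turn z 0.006 tilt fix(tool) [-0.0004  0.0051  0.    ]
t 10.58 pos [0.542  0.1929 0.3216] yaw 0.075 shift cm after turn [0.31 0.51 7.66] n>= 1.8731627459042863 F [-0.7  0.8 -0.3] open 0.0512
```

Emit:
move_arm(jaw=[60,60,60,60,60,60,60], linear=[[0.3,0.5,0],[0,0,0.8],[0,0,1.5],[0,0,1.5],[0,0,1.5],[0,0,1],[0,0,0]], turn=[[0,0.003,0.005],[0,0,0],[0,0,0],[0,0,0],[0,0,0],[0,0,0],[0,0,0]])

```text
time: 11.17
eef_pos: [0.5437, 0.1925, 0.2554]
orientation: [-3.136, -0.121, -0.0]
force: [-0.7, 0.2, -0.4]
opening: 0.0511
```

```bash
python3 -c "
from h import *
plan(.5454,.188,.245,.069)
from station import viewer
d=viewer.get_image('side');cv2.imwrite('pics/s6.png',cv2.resize(d['frame'][100:230,260:400,::-1],None,fx=5,fy=4.6,interpolation=2))
"
```

```text
turn z 0.008 tilt fix(tool) [-0.0034 -0.0002  0.    ]
t 11.17 pos [0.5437 0.1925 0.2554] yaw 0.077 shift cm after turn [0.14 0.46 1.04] n>= 0.2782937203988118 F [-0.7  0.2 -0.4] open 0.0511
```

View pics/s6.png

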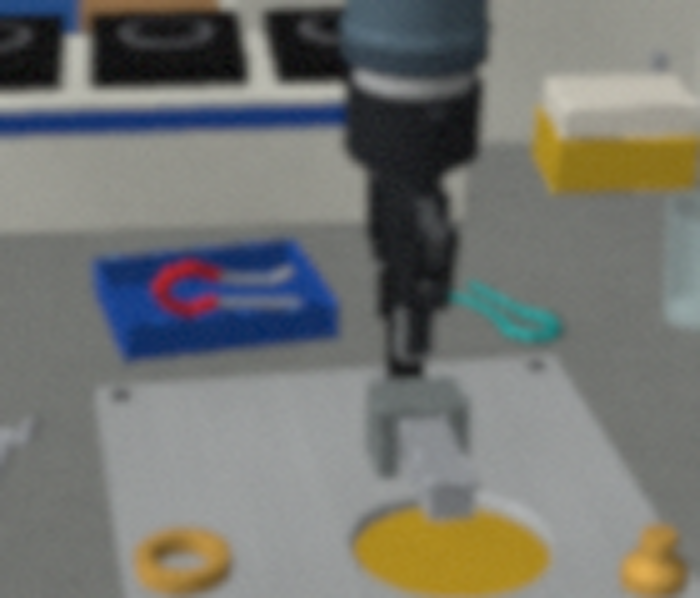

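The front finger at (405,350) covers the handle just over the bracket, so the two are aligned. I go down 1 cm and close.

Emit:
move_arm(jaw=[60,60,60,60,0,0,0,0,0,0], linear=[[0.1,0.4,0.4],[0,0.1,0.4],[0,0,0.2],[0,0,0],[0,0,0],[0,0,0],[0,0,0],[0,0,0],[0,0,0],[0,0,0]], turn=[[0,0,0.004],[0,0,0],[0,0,0],[0,0,0],[0,0,0],[0,0,0],[0,0,0],[0,0,0],[0,0,0],[0,0,0]])

```text
time: 12.05
eef_pos: [0.5465, 0.1878, 0.248]
orientation: [-3.135, -0.114, -0.008]
force: [0.8, -0.5, -1.8]
opening: 0.0222
```

Emit:
move_arm(jaw=[0,0,0,0,0,0,0,0,0,0], linear=[[0,-0.6,0],[0,-1,0],[0,-1,0],[0,-1,0],[0,-1,0],[0,-1,0],[0,-0.8,0],[0,-0.4,0],[0,0,0],[0,0,0]], turn=[[0,0,0],[0,0,0],[0,0,0],[0,0,0],[0,0,0],[0,0,0],[0,0,0],[0,0,0],[0,0,0],[0,0,0]])

```text
time: 12.88
eef_pos: [0.5413, 0.262, 0.248]
orientation: [-3.139, -0.114, -0.008]
force: [0.6, -3.6, 0.3]
opening: 0.0223
```

```bash
python3 -c "
from h import *
plan(.5412,.263,.248,.069)
"
```

```text
turn z 0.0039 tilt fix(tool) [-0.0008 -0.005   0.    ]
t 12.88 pos [0.5413 0.262  0.248 ] yaw 0.0729 shift cm after turn [-0.01 -0.1  -0.  ] n>= 0.02495321399504859 F [ 0.6 -3.6  0.3] open 0.0223
```

Drawn back 74 mm. I add a small extra pull against the stop, then release and lift.

Emit:
move_arm(jaw=[0,0,60,60,60,60,60,60,60,60,60,60], linear=[[0,-0.3,0],[0,0,0],[0,0,0],[0,0,0],[0,0,0],[0,0,0],[0,0,0],[0,0,-1],[0,0,-2],[0,0,-3],[0,0,-2],[0,0,0]], turn=[[0,0,0],[0,0,0],[0,0,0],[0,0,0],[0,0,0],[0,0,0],[0,0,0],[0,0,0],[0,0,0],[0,0,0],[0,0,0],[0,0,0]])

```text
time: 13.88
eef_pos: [0.5395, 0.2658, 0.3326]
orientation: [-3.137, -0.115, -0.002]
force: [1.0, -0.8, 0.0]
opening: 0.051
```

```bash
python3 -c "
from h import *
plan(.5,-.2,.33,.069)
from station import viewer
d=viewer.get_image('side');cv2.imwrite('pics/s7.png',cv2.resize(d['frame'][120:300,260:440,::-1],None,fx=4,fy=3.3,interpolation=2))
pickle.dump(d,open('s7.pkl','wb'))
"
```

```text
turn z 0.0041 tilt fix(tool) [-0.0029 -0.0012  0.    ]
t 13.88 pos [0.5395 0.2658 0.3326] yaw 0.0731 shift cm after turn [-7.16 46.2   0.26] n>= 11.401984048995073 F [ 1.  -0.8  0. ] open 0.051
```

View pics/s7.png

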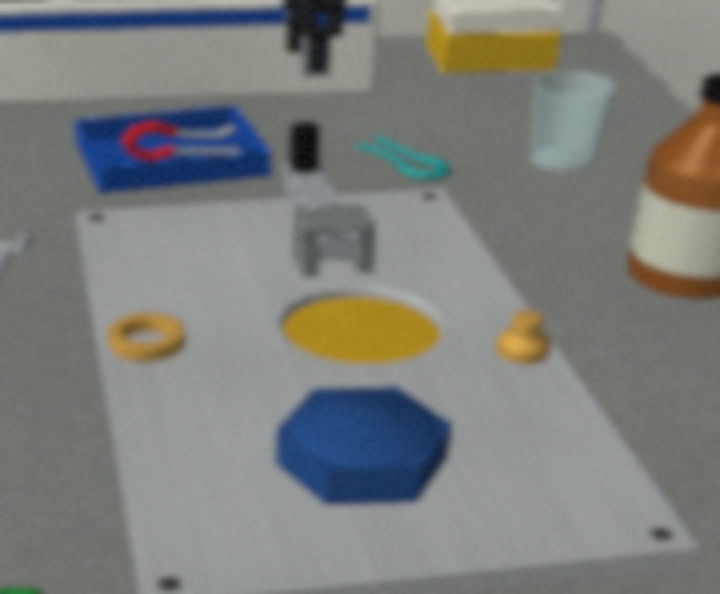

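The bolt is fully back: the bar end is gone from the seat and the handle is at (305,145). The clip's loop is at (150,140) in the tray, and the nut is at (363,445), ready to be pushed. Next I work out the push geometry.

```bash
python3 -c "
from h import *
from station import r
s=r.sense(); print(np.round(s['joint_pos'],3))
n=np.array([.5242,-.1113]); S=np.array([.5545,.0562]); u=(S-n)/np.linalg.norm(S-n); a=np.arctan2(u[1],u[0]); print(a,np.linalg.norm(S-n))
# pusher face: pads 22 wide -> 11mm half; start gap 30mm
for g in (.03,0): print(n-u*(.044+.011+g))
b=n-u*.085
plan(b[0],b[1],.33,a); plan(b[0],b[1],.33,a-np.pi)
"
```

```text
[-0.283  0.564 -0.342  1.718  0.229  0.897 -2.217]
1.3918361061510862 0.17021850663191707
[ 0.50906945 -0.19494249]
[ 0.51440964 -0.16542161]
turn z -1.3189 tilt fix(tool) [-0.0025 -0.0004  0.    ]
t 13.93 pos [0.5393 0.2656 0.3313] yaw 0.073 shift cm after turn [-45.86   5.22   0.13] n>= 11.256700312593873 F [ 0.6 -0.1 -0.7] open 0.0512
turn z 1.8227 tilt fix(tool) [-0.0025 -0.0004  0.    ]
t 13.93 pos [0.5393 0.2656 0.3313] yaw 0.073 shift cm after turn [45.86 -5.22  0.13] n>= 11.256700312593873 F [ 0.6 -0.1 -0.7] open 0.0512
```

Emit:
move_arm(jaw=[30,30,30,30,30,30,30,30,30,30,30,30], linear=[[0,0,-0.3],[0,0,0],[0,0,0],[0,0,0],[0,0,0],[0,0,0],[0,0,0],[0,0,0],[0,0,0],[0,0,0],[0,0,0],[0,0,0]], turn=[[0,0,-0.12],[0,0,-0.12],[0,0,-0.12],[0,0,-0.12],[0,0,-0.12],[0,0,-0.12],[0,0,-0.12],[0,0,-0.12],[0,0,-0.12],[0,0,-0.12],[0,0,-0.08],[0,0,0]])

```text
time: 14.93
eef_pos: [0.5355, 0.2638, 0.327]
orientation: [-2.39, -2.031, 0.016]
force: [0.7, -0.5, 0.1]
opening: 0.026
```

```bash
python3 -c "
from h import *
plan(.509,-.195,.33,1.392)
"
```

```text
turn z 0.0164 tilt fix(tool) [-0.0103  0.0043  0.    ]
t 14.93 pos [0.5355 0.2638 0.327 ] yaw 1.4084 shift cm after turn [-45.62   5.55  -0.3 ] n>= 11.20897942663953 F [ 0.7 -0.5  0.1] open 0.026
```

Emit:
move_arm(jaw=[30,30,30,30,30,30,30,30,30,30,30,30,30,30,30,30], linear=[[-1,0.2,-0.3],[-2,0.2,0],[-3,0.4,0],[-3.6,0.4,0],[-3.8,0.5,0],[-3.8,0.5,0],[-3.8,0.5,0],[-3.8,0.5,0],[-3.8,0.5,0],[-3.8,0.5,0],[-3.8,0.5,0],[-3.5,0.4,0],[-2.5,0.3,0],[-1.5,0.2,0],[-0.7,0,0],[0,0,0]], turn=[[-0.01,0.004,0.01],[0,0,0],[0,0,0],[0,0,0],[0,0,0],[0,0,0],[0,0,0],[0,0,0],[0,0,0],[0,0,0],[0,0,0],[0,0,0],[0,0,0],[0,0,0],[0,0,0],[0,0,0]])

```text
time: 16.27
eef_pos: [0.4952, -0.2131, 0.3273]
orientation: [2.459, 1.948, -0.004]
force: [-0.3, 0.6, -0.0]
opening: 0.0255
```

```bash
python3 -c "
from h import *
plan(.509,-.195,.205,1.392)
"
```

```text
turn z -0.052 tilt fix(tool) [ 0.0024  0.0047 -0.    ]
t 16.27 pos [ 0.4952 -0.2131  0.3273] yaw 1.34 shift cm after turn [ 2.03  1.04 12.23] n>= 3.0352924220006186 F [-0.3  0.6 -0. ] open 0.0255
```

Emit:
move_arm(jaw=[30,30,30,30,30,30,30,30,30], linear=[[0.3,0.4,0.5],[0.2,0.4,1.5],[0,0.2,2.5],[0,0,2.5],[0,0,2.5],[0,0,1.8],[0,0,0.8],[0,0,0.4],[0,0,0]], turn=[[0.002,0.004,-0.03],[0,0,-0.02],[0,0,0],[0,0,0],[0,0,0],[0,0,0],[0,0,0],[0,0,0],[0,0,0]])

```text
time: 17.02
eef_pos: [0.5118, -0.1948, 0.1978]
orientation: [-2.389, -2.04, -0.015]
force: [0.5, 0.1, -0.3]
opening: 0.0256
```

```bash
python3 -c "
from h import *
plan(.509,-.195,.198,1.392)
from station import viewer
d=viewer.get_image('side');cv2.imwrite('pics/s8.png',cv2.resize(d['frame'][180:320,270:440,::-1],None,fx=4,fy=4,interpolation=2))
d=viewer.get_image('top');cv2.imwrite('pics/t8.png',cv2.resize(d['frame'][115:245,255:415,::-1],None,fx=4,fy=4,interpolation=2))
"
```

```text
turn z 0.0216 tilt fix(tool) [ 0.0059 -0.0078  0.    ]
t 17.02 pos [ 0.5118 -0.1948  0.1978] yaw 1.4136 shift cm after turn [-0.07 -0.27 -0.02] n>= 0.06886450672373477 F [ 0.5  0.1 -0.3] open 0.0256
```

View pics/s8.png

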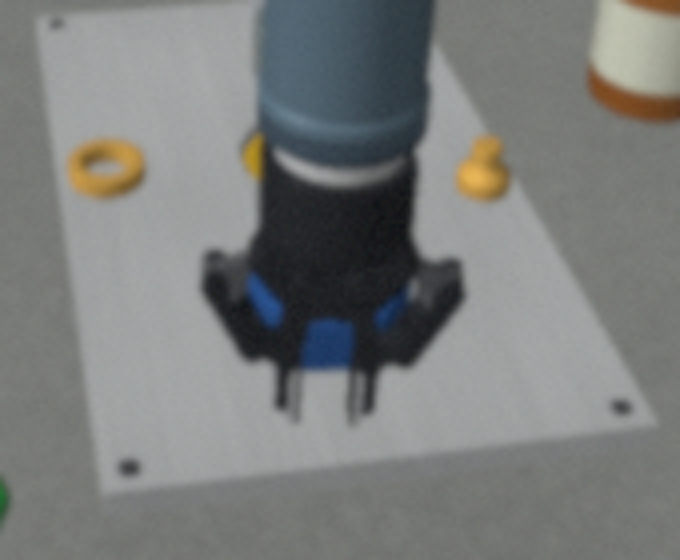

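View pics/t8.png

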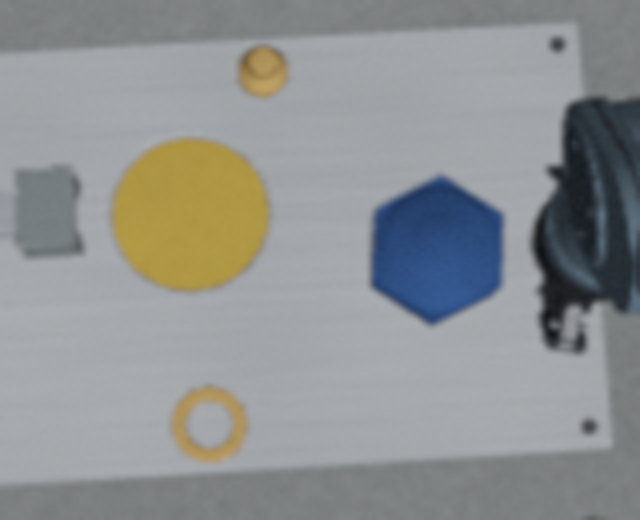

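The fingers stand behind the nut. In the top view the nut is at (437,250) with the pusher at x≈560, and the seat is clear at (190,214). First short push.

Emit:
move_arm(jaw=[30,30,30,30,30,30,30,30,30,30,30,30], linear=[[0,-0.2,0],[0.6,0,0],[0.8,0,0],[0.8,0,0],[0.6,0,0],[0.6,0,0],[0.7,0,0],[0.7,0,0],[0.7,0,0],[0.5,0,0],[0.3,0,0],[0,0,0]], turn=[[0.005,-0.007,0.015],[0,0,0],[0,0,0],[0,0,0],[0,0,0],[0,0,0],[0,0,0],[0,0,0],[0,0,0],[0,0,0],[0,0,0],[0,0,0]])

```text
time: 18.12
eef_pos: [0.5229, -0.1294, 0.203]
orientation: [2.401, 2.01, -0.001]
force: [-0.9, -1.8, 0.4]
opening: 0.0257
```

```bash
python3 -c "
from h import *
plan(.5545-.0099*1,.0562-.053,.198,1.392)
from station import viewer
d=viewer.get_image('top');cv2.imwrite('pics/t9.png',cv2.resize(d['frame'][115:245,255:415,::-1],None,fx=5,fy=4.5,interpolation=2))
pickle.dump(d,open('t9.pkl','wb'))
"
```

```text
turn z 0.0016 tilt fix(tool) [ 0.0073  0.0071 -0.    ]
t 18.12 pos [ 0.5229 -0.1294  0.203 ] yaw 1.3936 shift cm after turn [13.43 -0.22  0.5 ] n>= 3.2785691390611436 F [-0.9 -1.8  0.4] open 0.0257
```

View pics/t9.png

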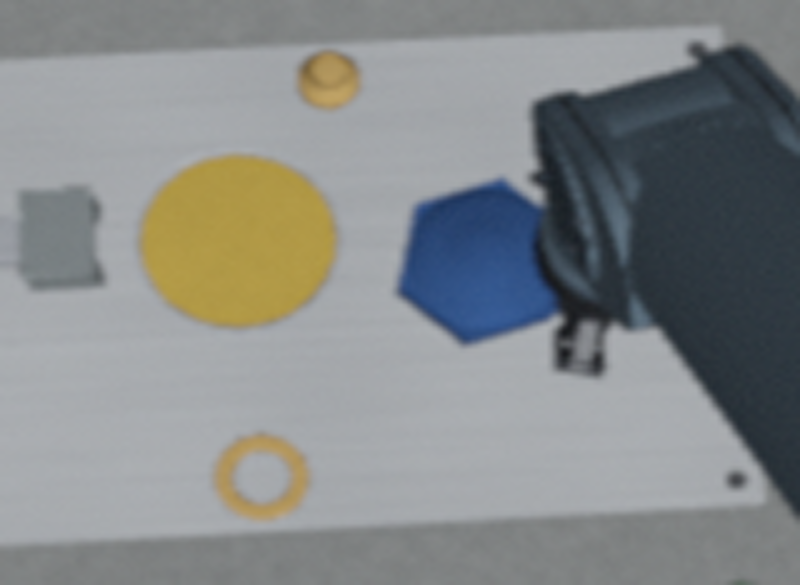

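```bash
cat >> h.py <<'E'
S=np.array([.5545,.0562])
def nutc(d,pts,fx,fy,x0,y0,opp=(0,3)):
    P=[onz(d,((p[0]+.5)/fx-.5+x0,(p[1]+.5)/fy-.5+y0),.05)[:2] for p in pts]
    c=(P[opp[0]]+P[opp[1]])/2; v=P[opp[0]]-P[opp[1]]
    print("nut",c,"corner deg",np.degrees(np.arctan2(v[1],v[0]))%60,"diam",np.linalg.norm(v)); g=S-c
    print("to seat",g,np.linalg.norm(g),"dir",np.arctan2(g[1],g[0])); return c
E
python3 -c "
from h import *
d=pickle.load(open('t9.pkl','rb'))
nutc(d,[(501,180),(414,208),(400,293),(466,344)],5,4.5,255,115)
"
```

```text
nut [ 0.53577144 -0.07724985] corner deg 49.35365378445475 diam 0.1018518542103187
to seat [0.01872856 0.13344985] 0.13475763642117222 dir 1.431365403132941
```

Emit:
move_arm(jaw=[30,30,30,30,30,30,30,30,30,30,30,30], linear=[[0.4,-0.02,0.2],[0.7,-0.03,0.1],[0.8,-0.03,0.1],[0.8,-0.03,0],[0.8,-0.03,0],[0.8,-0.03,0],[0.8,-0.03,0],[0.8,-0.03,0],[0.7,-0.03,0],[0.5,0,0],[0.3,0,0],[0,0,0]], turn=[[0.006,0.006,0],[0,0,0],[0,0,0],[0,0,0],[0,0,0],[0,0,0],[0,0,0],[0,0,0],[0,0,0],[0,0,0],[0,0,0],[0,0,0]])

```text
time: 19.17
eef_pos: [0.5357, -0.0621, 0.1999]
orientation: [2.414, 1.993, -0.012]
force: [-0.0, -3.0, 0.7]
opening: 0.0254
```

```bash
python3 -c "
from h import *
plan(.5545-.0099*1,.0562-.053,.198,1.392)
from station import viewer
d=viewer.get_image('top');cv2.imwrite('pics/t10.png',cv2.resize(d['frame'][115:245,255:415,::-1],None,fx=5,fy=4.5,interpolation=2))
pickle.dump(d,open('t10.pkl','wb'))
"
```

```text
turn z -0.0115 tilt fix(tool) [ 0.0042  0.013  -0.    ]
t 19.17 pos [ 0.5357 -0.0621  0.1999] yaw 1.3805 shift cm after turn [ 6.58 -0.29  0.19] n>= 1.6080890598565243 F [-0.  -3.   0.7] open 0.0254
```

View pics/t10.png

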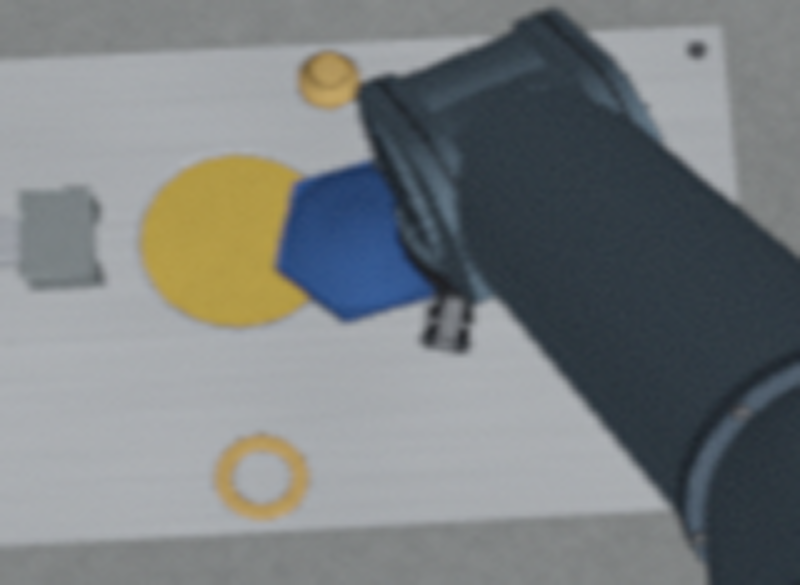

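```bash
cat >> h.py <<'E'
def nut3(d,pts,fx,fy,x0,y0):
    A,B,C=[onz(d,((p[0]+.5)/fx-.5+x0,(p[1]+.5)/fy-.5+y0),.05)[:2] for p in pts]
    # least squares: centre & angle, R=.0508
    from scipy.optimize import least_squares
    f=lambda q:np.concatenate([q[:2]+.0508*np.array([np.cos(q[2]+k*np.pi/3),np.sin(q[2]+k*np.pi/3)])-P for k,P in enumerate([A,B,C])])
    v=A-(A+C-B); s=least_squares(f,[*(A+C-B),np.arctan2(v[1],v[0])]); g=S-s.x[:2]
    print("nut",s.x[:2],"corner deg",np.degrees(s.x[2])%60,"res",np.abs(s.fun).max(),"to seat",g,np.linalg.norm(g),"dir",np.arctan2(g[1],g[0]))
E
python3 -c "
from h import *
d=pickle.load(open('t10.pkl','rb'))
nut3(d,[(301,180),(277,266),(345,321)],5,4.5,255,115)
"
```

```text
nut [ 0.54803306 -0.01462457] corner deg 46.69311064577911 res 0.0017502280581579432 to seat [0.00646694 0.07082457] 0.07111920635664017 dir 1.4797396135457788
```

Emit:
move_arm(jaw=[30,30,30,30,30,30,30,30,30], linear=[[0.3,-0.06,0.1],[0.5,-0.08,0],[0.6,-0.08,0],[0.6,-0.08,0],[0.6,-0.08,0],[0.6,-0.08,0],[0.5,-0.05,0],[0.3,-0.03,0],[0,0,0]], turn=[[0.004,0.01,-0.005],[0,0,0],[0,0,0],[0,0,0],[0,0,0],[0,0,0],[0,0,0],[0,0,0],[0,0,0]])

```text
time: 19.97
eef_pos: [0.5389, -0.0262, 0.1993]
orientation: [2.42, 1.992, -0.009]
force: [-1.3, -2.9, 1.6]
opening: 0.0259
```

```bash
python3 -c "
from h import *
plan(.5422,.006,.198,1.392)
from station import viewer
d=viewer.get_image('top');cv2.imwrite('pics/t11.png',cv2.resize(d['frame'][115:245,255:415,::-1],None,fx=5,fy=4.5,interpolation=2))
pickle.dump(d,open('t11.pkl','wb'))
d=viewer.get_image('side');cv2.imwrite('pics/s11.png',cv2.resize(d['frame'][150:290,270:440,::-1],None,fx=4,fy=4,interpolation=2))
"
```

```text
turn z -0.0149 tilt fix(tool) [ 0.0021  0.0089 -0.    ]
t 19.97 pos [ 0.5389 -0.0262  0.1993] yaw 1.3771 shift cm after turn [ 3.23 -0.24  0.13] n>= 0.7897992093635656 F [-1.3 -2.9  1.6] open 0.0259
```

View pics/t11.png

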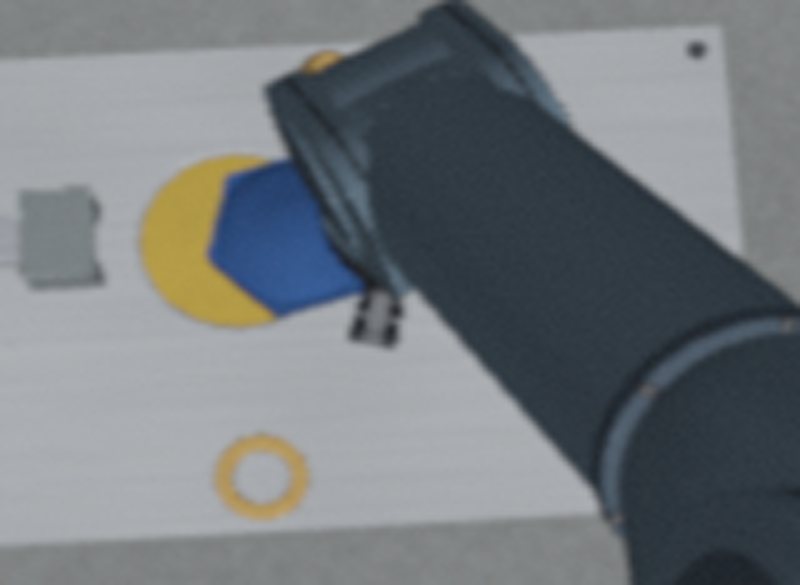

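View pics/s11.png

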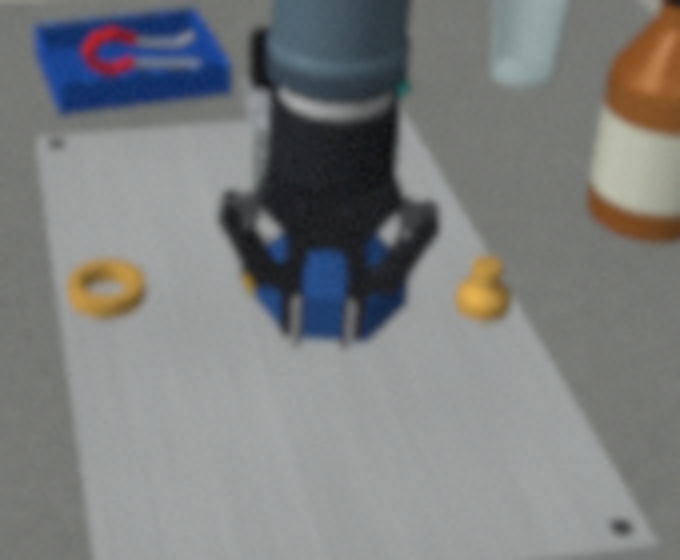

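```bash
python3 -c "
from h import *
d=pickle.load(open('t11.pkl','rb'))
nut3(d,[(228,180),(209,255),(280,317)],5,4.5,255,115)
"
```

```text
nut [0.55167779 0.02277722] corner deg 48.560797757191885 res 0.0024363071415474113 to seat [0.00282221 0.03342278] 0.03354172410760038 dir 1.4865564534363453
```

Emit:
move_arm(jaw=[30,30,30,30,30,30,30,30,30], linear=[[0.3,-0.08,0.1],[0.5,-0.08,0],[0.5,-0.08,0],[0.5,-0.06,0],[0.5,-0.05,0],[0.5,0,0],[0.4,0,0],[0.3,0,0],[0,0,0]], turn=[[0.002,0.008,-0.005],[0,0,0],[0,0,0],[0,0,0],[0,0,0],[0,0,0],[0,0,0],[0,0,0],[0,0,0]])

```text
time: 20.82
eef_pos: [0.5419, 0.0065, 0.1974]
orientation: [2.424, 1.996, -0.006]
force: [-0.7, -3.2, 1.7]
opening: 0.0256
```

```bash
python3 -c "
from h import *
plan(.5422,.006,.198,1.392)
from station import viewer
d=viewer.get_image('top');cv2.imwrite('pics/t12.png',cv2.resize(d['frame'][115:245,255:415,::-1],None,fx=5,fy=4.5,interpolation=2))
pickle.dump(d,open('t12.pkl','wb'))
d=viewer.get_image('side');cv2.imwrite('pics/s12.png',cv2.resize(d['frame'][150:290,270:440,::-1],None,fx=4,fy=4,interpolation=2))
"
```

```text
turn z -0.0143 tilt fix(tool) [-0.0016  0.004   0.    ]
t 20.82 pos [0.5419 0.0065 0.1974] yaw 1.3777 shift cm after turn [-0.04  0.04 -0.06] n>= 0.019520866423971522 F [-0.7 -3.2  1.7] open 0.0256
```

View pics/t12.png

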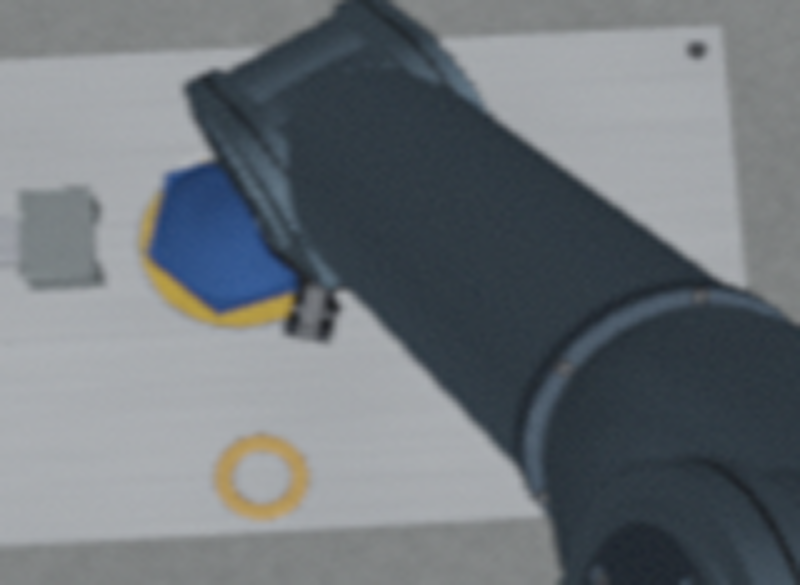

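View pics/s12.png

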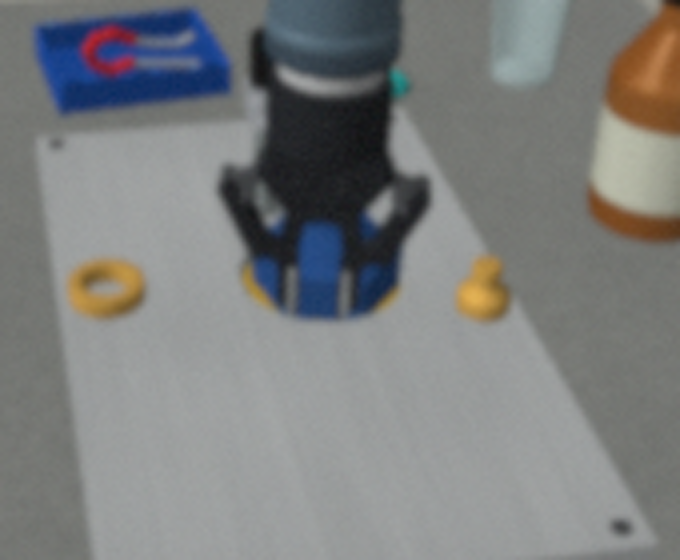

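```bash
python3 -c "
from h import *
d=pickle.load(open('t12.pkl','rb'))
nut3(d,[(168,173),(149,252),(220,313)],5,4.5,255,115)
# expected pixels of a seated nut at same angle
for k in range(6):
    a=np.radians(47.5+60*k); p=proj(d,[[S[0]+.0508*np.cos(a),S[1]+.0508*np.sin(a),.040]])[0]; print(((p[0]-255+.5)*5-.5).round(),((p[1]-115+.5)*4.5-.5).round())
"
```

```text
nut [0.5542429  0.05519969] corner deg 48.72958801459943 res 0.001520700408524256 to seat [0.0002571  0.00100031] 0.001032819527327078 dir 1.31922001899482
170.0 175.0
148.0 255.0
216.0 312.0
306.0 288.0
327.0 207.0
259.0 151.0
```

The nut's corners (168,173), (149,252), (220,313) nearly match the predicted seated corners (170,175), (148,255), (216,312). I back off to see whether it dropped.

Emit:
move_arm(jaw=[30,30,30,30,30,30,30,30,30,30], linear=[[-0.5,0,0],[-1,0,0],[-2,0,0],[-3,0,0],[-3,0,0],[-2,0,-1],[-1,0,-3],[0,0,-3],[0,0,-2],[0,0,0]], turn=[[0,0,0],[0,0,0],[0,0,0],[0,0,0],[0,0,0],[0,0,0],[0,0,0],[0,0,0],[0,0,0],[0,0,0]])

```text
time: 21.75
eef_pos: [0.5144, -0.1247, 0.2884]
orientation: [-2.419, -1.994, -0.002]
force: [0.4, 0.0, -0.3]
opening: 0.0258
```

```bash
python3 -c "
from h import *
plan(.5422,.006,.198,1.392)
from station import viewer
d=viewer.get_image('top');cv2.imwrite('pics/t13.png',cv2.resize(d['frame'][115:245,255:415,::-1],None,fx=5,fy=4.5,interpolation=2))
pickle.dump(d,open('t13.pkl','wb'))
d=viewer.get_image('side');cv2.imwrite('pics/s13.png',cv2.resize(d['frame'][140:260,260:410,::-1],None,fx=5,fy=4.8,interpolation=2))
pickle.dump(d,open('s13.pkl','wb'))
"
```

```text
turn z -0.0131 tilt fix(tool) [-0.0046 -0.0054  0.    ]
t 21.75 pos [ 0.5144 -0.1247  0.2884] yaw 1.3789 shift cm after turn [13.35  0.42  9.04] n>= 3.9343968656945254 F [ 0.4  0.  -0.3] open 0.0258
```

View pics/t13.png

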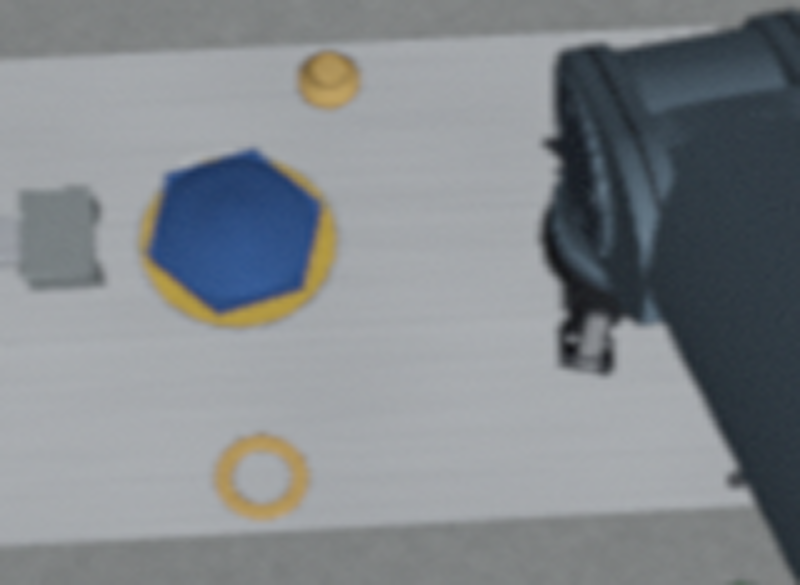

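View pics/s13.png

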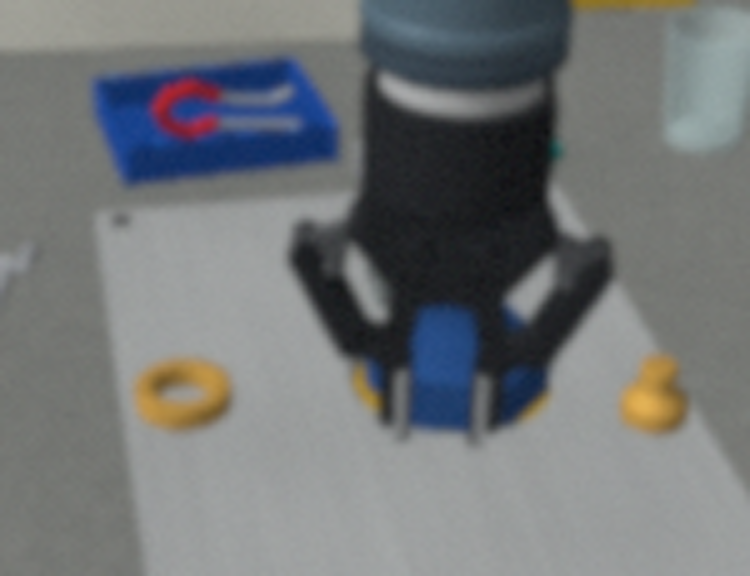

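The nut's outline now fits the seated prediction, with a small yellow ring at its right and below. I move the arm away for a clear side view.

Emit:
move_arm(jaw=[30,30,30,30,30,30,30,30,30,30], linear=[[0,0,-2],[-2,1,-3],[-2,2,-3],[-2,2,-3],[-2,3,-1],[-2,3,0],[-2,3,0],[-2,3,0],[-1,1,0],[0,0,0]], turn=[[0,0,0],[0,0,0],[0,0,0],[0,0,0],[0,0,0],[0,0,0],[0,0,0],[0,0,0],[0,0,0],[0,0,0]])

```text
time: 22.68
eef_pos: [0.6652, -0.3105, 0.3877]
orientation: [-2.39, -1.993, 0.022]
force: [-0.4, -0.1, 0.4]
opening: 0.0258
```

```bash
python3 -c "
from h import *
plan(.5422,.006,.198,1.392)
from station import viewer
d=viewer.get_image('side');cv2.imwrite('pics/s14.png',d['frame'][:,:,::-1])
pickle.dump(d,open('s14.pkl','wb'))
d=viewer.get_image('top');cv2.imwrite('pics/t14.png',d['frame'][:,:,::-1])
pickle.dump(d,open('t14.pkl','wb'))
"
```

```text
turn z -0.002 tilt fix(tool) [-0.0317 -0.0077  0.    ]
t 22.68 pos [ 0.6652 -0.3105  0.3877] yaw 1.39 shift cm after turn [ 28.96 -17.73  18.97] n>= 9.487023955316698 F [-0.4 -0.1  0.4] open 0.0258
```

View pics/s14.png

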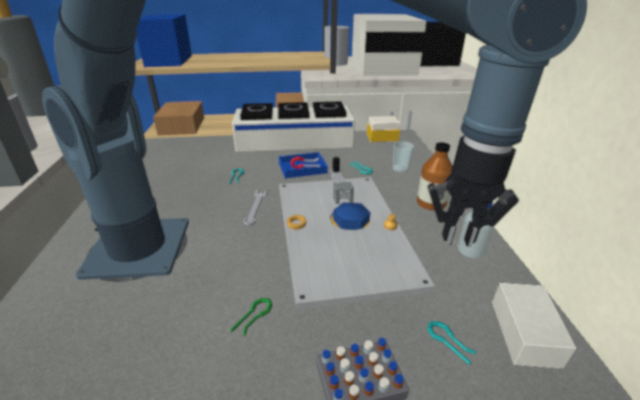

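```bash
python3 -c "
from h import *
d=pickle.load(open('s14.pkl','rb')); t=pickle.load(open('t14.pkl','rb'))
def draw(d,x0,y0,f,w,h,z,sub):
    im=cv2.resize(d['frame'][y0:y0+h,x0:x0+w,::-1],None,fx=f,fy=f,interpolation=2)
    if sub:
      for zz in (z,z+.032):
        P=[[S[0]+.0508*np.cos(a),S[1]+.0508*np.sin(a),zz] for a in np.radians(47.5)+np.arange(6)*np.pi/3]
        q=(proj(d,P)-[x0,y0]+.5)*f-.5
        cv2.polylines(im,[np.round(q).astype(int)],True,(0,255,0),1)
    return im
a=[draw(d,315,190,5,75,50,z,s) for z,s in ((0,0),(.008,1),(.018,1))]
b=[draw(t,275,140,5,60,55,z,s) for z,s in ((0,0),(.008,1),(.018,1))]
A=np.vstack(a[:3]); B=np.vstack([cv2.resize(x,(300,250)) for x in b])
cv2.imwrite('pics/cmp.png',cv2.resize(np.hstack([A,B]),(540,600)) if 0 else np.hstack([A,B])[:, :])
"; python3 -c "
import cv2;a=cv2.imread('pics/cmp.png');print(a.shape);cv2.imwrite('pics/cmp.png',cv2.resize(a,(540,600)))"
```

```text
(750, 675, 3)
```

View pics/cmp.png

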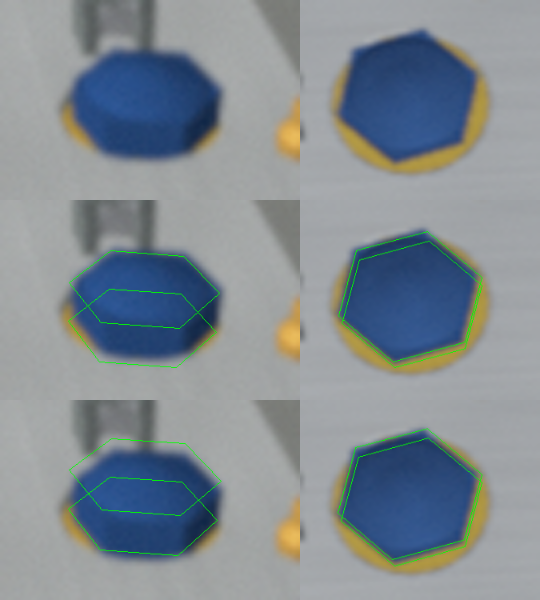

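With floor-level z the top outline fits in both views. At plate level (bottom row) it is clearly too high, so the nut is seated flat. Last checks are the clip and the bolt.

```bash
python3 -c "
from h import *
d=pickle.load(open('s14.pkl','rb')); t=pickle.load(open('t14.pkl','rb'))
a=cv2.resize(d['frame'][145:210,265:365,::-1],(800,300) if 0 else None,fx=4,fy=4,interpolation=2)
b=cv2.resize(t['frame'][150:245,140:290,::-1],None,fx=4,fy=4,interpolation=2)
c=np.zeros((380,400,3),np.uint8); c[:260]=a
o=np.hstack([c,b]); cv2.imwrite('pics/fin.png',cv2.resize(o,(800,304)))
"
```

```text
(no output)
```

View pics/fin.png

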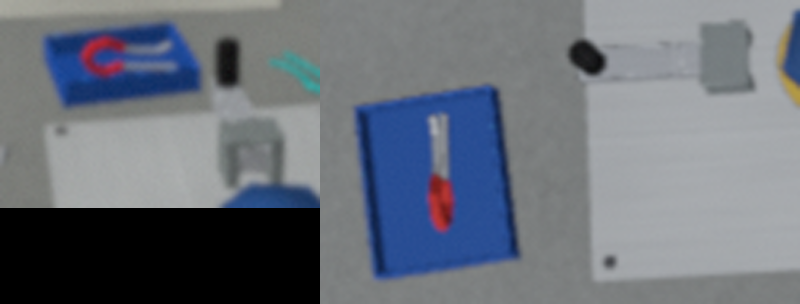

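```bash
python3 -c "
from h import *
d=pickle.load(open('s14.pkl','rb')); t=pickle.load(open('t14.pkl','rb'))
p,e=tri(ray(t,((441/.8-400)/4+140,203/3.2+150)),ray(d,(104/3.2+265,57/3.2+145)));print(p,e)
v=p[:2]-[.443,.397];a=.164;print('tray local',v@[np.cos(a),np.sin(a)],v@[-np.sin(a),np.cos(a)])
h=onz(t,((584/.8-400)/4+140,53/3.2+150),.106);print('handle',h, 'travel',np.hypot(*(h[:2]-[.5454,.188])))
for q,n in ((((369),424),'collar'),((423,72),'fit')): print(n)
"
```

```text
[0.42387317 0.3934566  0.0265476 ] 0.0032345022679058995
tray local -0.019448704229799524 -0.0003731022131808217
handle [0.53821634 0.25848698 0.106     ] travel 0.0708520930009682
collar
fit
```

```bash
python3 -c "
from station import r,workorder
print(workorder.hand_in())"
```

```text
the job is handed in; nothing more can be done
None
```

The job is done and handed in at about 22.8 s of the 72 s. I pulled the red-loop clip out and left it in the tray, then drew the bolt back by its handle. I pushed the nut across the plate with the partly closed fingers, without lifting it, until it dropped into the seat.

What the last checks showed:
- **Nut:** its outline fits a nut lying flat on the seat floor in both views; the same outline at plate height is clearly off. The last centre estimate, taken before I backed the fingers off, was about 1 mm from the seat centre. From above, the outline came out slightly narrower than predicted, by about 1 pixel.
- **Bolt:** the two measurements disagree a little. The gripper travelled about 75 mm, while the handle in the picture gives about 71 mm; both are above the 65 mm needed.
- **Clip:** its loop centre is about 19 mm from the tray centre and about 27 mm high. It seems to be standing upright rather than lying flat.
- **Brass parts:** the collar and fitting looked unmoved in the pictures; I did not measure their final positions.
- **Robot:** the arm was clear of everything, and the force reading was near zero.

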